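Roll the cap strip home and pack the sample tray

ROBOT

A 6-joint arm with a two-finger parallel gripper is mounted at the origin on the work surface. World frame = base frame: x ahead of the robot, y to its left, z up, the work surface at z = 0. Lengths are in m, angles in rad, forces in N, time in s.
With the tool pointing down it reaches from about 0.375 to 0.9 m from the base axis. Payload 3.1 kg.
Tool frame: the origin (TCP) lies midway between the tips of the shut fingers; the grasp point (between the pads) lies 19 mm behind it; z points along the fingers, y is the line along which they close (so a half turn about z gives the same grasp; the last joint's range is limited). The gripper opens to 85 mm and grips with 20 to 120 N. Pads are 22 mm wide; open, the fingers measure 114 mm over their backs; the gripper's body (76 mm by 85 mm) begins 54 mm behind the grasp point. The pads swing forward as they close: fully open they stand 13 mm farther back than shut.
Start: joints at [-1.466, 0.527, 1.433, -0, 1.181, -0.178], TCP at [0.175, -0.6, 0.231] pointing down, gripper open.
Joint ranges: [-3.08, 3.08], [-0.75, 2.2], [0.22, 2.44], [-1.43, 4.57], [0, 2.65], [-2.85, 2.85]. Speed limits (rad/s): [2.79, 2.79, 3.14, 3.14, 3.14, 3.14].

INTERFACE

Orientations are given as a unit quaternion [x, y, z, w].
In Python, from station import manip gives the robot as it stands.
- The arm moves only by the tool drive_tool, never from a script. Its argument "motion" is a list that holds one entry, the list of rows, each a list of 5 numbers: the finger opening in mm, from 0 to 85.4, then the shift along the tool's x, y, z in units of 30 mm (1.0 is 30 mm), then the turn about the tool's z in units of 8 degrees (1.0 is 8 degrees). In form: [[[fingers, x, y, z, yaw], ...]]. A call has 1 to 10 rows; each row is the pose to reach, as a shift and turn from the pose commanded when the call began, along the tool's axes at that moment; what a row does not reach only later rows make up. A row lasts 1/10 s, in which the tool goes at most 50 mm and 8.59 degrees, less where a joint would pass 70% of its speed; a pose out of reach is approached as far as the arm can. A call with a gripper value outside its range is refused whole. The fingers move at their own pace and stop on an object; "squeeze" is the grip in N (left out, the last holds). Time passes only in rows, so rows that repeat a pose let the fingers close. It gives the time, the measured TCP pose, the force, the opening and the grip force at its end, in the units of the state.
- manip.sense(): the state, without advancing time (a new reading comes with each control period).
- manip.snapshot(name): name is "side" or "top" or "wrist"; returns the picture (400x640x3 uint8, red, green, blue); there is no depth.
- manip.camera_model(name): a dict with "fov_y" (degrees; the focal length in pixels is half the picture's height over the tangent of half this angle, whatever the lens; pixels are square), "cx", "cy" (the principal point, pixels), "origin" and "orientation" of the camera in the world. Camera axes: x right, y up, looking along -z (the intrinsics and any distortion apply to the point x, -y, -z); pixel columns grow to the right and rows downward; lengths in m; the calibration is good to about 2 mm. A picture is of the moment at which its call begins: read the wrist's pose just before it. camera_model takes no time and is no camera call; for the wrist camera it gives the pose at the moment of the call.
- manip.sign_off(): hands the job in; it is judged then, once.
The state is a dict: "t": time; "q": joint angles; "qd": joint speeds; "tau": joint torques, N m; "tcp_pos": TCP position; "tool_rot": TCP orientation; "force": force on the tool from outside, world axes, zero at the start; "ft_torque": the same for the moment, N m; "finger_gap": opening from 0.0 (shut) to 1.0 (fully open); "gripper_force": force on a finger pad.
Only numpy, scipy, OpenCV 4.12 (cv2) and the standard library are available. Lean on these libraries where they do the work, as an engineer would, in place of code of your own. Each camera call takes 0.05 s, during which the arm holds its last target. There are 200 camera calls.

TASK

Get this tray of dried samples ready for storage. Use the hand roller to roll the raised cap strip along the outer edge of the well block firmly down until all six stoppers are fully home, level with the strips beside it (do not push them with the gripper), then lay the roller back down on the mat it came from. Put two, and only two, of the silica-gel tins flat on the floor of the tray's empty bay beside the block, in whichever order suits you; leave the other two tins and everything else on the bench where they are.

Things in the scene. Friction and masses are not known exactly. Their poses are not given: they have to be found in the camera images.
- tray: Low grey tray, fixed, facing any way: 156 x 212 mm, rim 14 mm high, 4 mm thick. Origin: centre of its underside, z up, x along the well block. Its +y half holds the fixed pale 24-well block (128 x 86 mm, centre y = +53 mm, top 48 mm over the bench). The -y half is the empty bay: floor 4 mm over the bench, clear from x = -74 to 74, y = -102 to 1 mm; a 10 mm high rib parts them.
- strip: The raised strip: six round linked stoppers, 16 mm wide, pale as the block, along its outer long edge (far from the bay). Fixed frame: x along it, z up, origin at mid strip, height of the tops when home (51 mm over the bench). Stopper i is at x = 18 i - 63 mm; each slides down alone, takes about 9 N and stays put. Three like strips, home, lie beside it to -y, 18 mm apart, same height.
- stopper1 (a joint): How far stopper 1 stands proud, in m: 0 home (hard stop), 3.5 to 5.5 mm at the start
- stopper2 (a joint): How far stopper 2 stands proud, in m: 0 home (hard stop), 3.5 to 5.5 mm at the start
- stopper3 (a joint): How far stopper 3 stands proud, in m: 0 home (hard stop), 3.5 to 5.5 mm at the start
- stopper4 (a joint): How far stopper 4 stands proud, in m: 0 home (hard stop), 3.5 to 5.5 mm at the start
- stopper5 (a joint): How far stopper 5 stands proud, in m: 0 home (hard stop), 3.5 to 5.5 mm at the start
- stopper6 (a joint): How far stopper 6 stands proud, in m: 0 home (hard stop), 3.5 to 5.5 mm at the start
- roller: Hand roller, 180 mm long, 0.3 kg, lying on wheel and pommel. Origin on its underside below the handle; x to the wheel, y along the axle, z up. Wooden handle, flat sides: 24 mm wide, x = -67 to 33, z = 6 to 28 mm; steel fork 44 mm wide, x = 45 to 82 mm. In use, tip the pommel up some 20 degrees so that handle and fingers clear the block; grip the handle's front (x about 20 mm) hard or it twists.
- axle (a point): Middle of the axle of the roller's wheel, at x = 75, z = 20 mm of the roller. The wheel is dark and hard, 40 mm in diameter, 32 mm wide, and turns freely.
- pommel (a point): Middle of the pommel, the thick rear end of the roller's handle, at x = -76, z = 16 mm of the roller; 18 mm long, 30 mm wide, 32 mm high
- wheel (a joint): Turn of the roller's wheel about its axle, rad
- roller_mat: The bench mat on which the roller lies at the start: grey, 240 x 200 x 3 mm, fixed; origin at the centre of its underside, x along the long side. It may lie left or right of the tray; a like mat on the other side holds the tins.
- tin1: Silica-gel tin: plain aluminium box 72 mm (x) x 36 mm (y) x 26 mm high with a perforated lid, 0.11 kg, lying flat; origin at the centre of its underside, z up. All four are alike.
- tin2: Silica-gel tin: plain aluminium box 72 mm (x) x 36 mm (y) x 26 mm high with a perforated lid, 0.11 kg, lying flat; origin at the centre of its underside, z up. All four are alike.
- tin3: Silica-gel tin: plain aluminium box 72 mm (x) x 36 mm (y) x 26 mm high with a perforated lid, 0.11 kg, lying flat; origin at the centre of its underside, z up. All four are alike.
- tin4: Silica-gel tin: plain aluminium box 72 mm (x) x 36 mm (y) x 26 mm high with a perforated lid, 0.11 kg, lying flat; origin at the centre of its underside, z up. All four are alike.
- wash_bottle: Bystander: white wash bottle, 62 mm diameter, 161 mm high with its spout, which sticks out 43 mm to its +x; stands on the roller's mat; origin at the centre of its foot
- beaker: Bystander: glass beaker, 60 mm diameter, 75 mm high, on the roller's mat; origin at the centre of its foot
- jar: Bystander: small amber jar, 34 mm diameter, 62 mm high, among the tins; origin at the centre of its foot
- tube_rack: Bystander: white rack of capped tubes, 70 x 190 mm, 112 mm high, beyond the tray; origin at the centre of its underside
- tip_box: Bystander: pipette-tip box, 84 x 124 mm, 59 mm high, beyond the tray; origin at the centre of its underside
- flask: Bystander: conical flask, 80 mm diameter, 108 mm high, beyond the tray; origin at the centre of its foot
- forceps: Bystander: steel forceps 145 mm long lying on the bench between the robot and the tray; origin at the centre of its underside, x along it
Things that resemble listed ones, but are neither listed nor needed, are in the scene too. What is shaped like the tin4 but brown, pink or purple is not meant.

How it is judged:
On the way, in this order (a step that is already met when the one before it is completed fails the run):
1. the roller bears on the raised strip with more than 5 N while its wheel turns (contact force between roller and strip above 5 N and (velocity of joint wheel above 0.3 rad/s or velocity of joint wheel below -0.3 rad/s)), for 0.1 s.
2. all six stoppers are home (within 1.5 mm) with the roller still bearing on the strip (value of joint each of stopper1, stopper2, stopper3, stopper4, stopper5, stopper6 below 0.0015 m and contact force between roller and strip above 1 N), for 0.04 s.
At the end, for the whole second after the job is handed in: All six stoppers within 1.5 mm of home; the roller at rest, flat on its own mat (axle and pommel no more than 15 mm outside it); exactly two tins flat on the bay floor, not stacked (centres 15 to 88 mm to -y, 60 mm in x of the tray centre); the other two within 30 mm of their starts (value of joint each of stopper1, stopper2, stopper3, stopper4, stopper5, stopper6 below 0.0015 m and x of axle in the frame of roller_mat between -0.135 and 0.135 m and y of axle in the frame of roller_mat between -0.115 and 0.115 m and x of pommel in the frame of roller_mat between -0.135 and 0.135 m and y of pommel in the frame of roller_mat between -0.115 and 0.115 m and height (world z) of each of axle, pommel below 0.03 m and linear speed of roller below 0.02 m/s and (((x of tin2 in the frame of tray between -0.06 and 0.06 m and y of tin2 in the frame of tray between -0.088 and -0.015 m and height (world z) of tin2 below 0.009 m and angle between tin2's own z axis and vertical below 0.12 rad) and (x of tin1 in the frame of tray between -0.06 and 0.06 m and y of tin1 in the frame of tray between -0.088 and -0.015 m and height (world z) of tin1 below 0.009 m and angle between tin1's own z axis and vertical below 0.12 rad) and distance of each of tin3, tin4 from where it was at the start of the episode below 0.03 m) or ((x of tin3 in the frame of tray between -0.06 and 0.06 m and y of tin3 in the frame of tray between -0.088 and -0.015 m and height (world z) of tin3 below 0.009 m and angle between tin3's own z axis and vertical below 0.12 rad) and (x of tin1 in the frame of tray between -0.06 and 0.06 m and y of tin1 in the frame of tray between -0.088 and -0.015 m and height (world z) of tin1 below 0.009 m and angle between tin1's own z axis and vertical below 0.12 rad) and distance of each of tin2, tin4 from where it was at the start of the episode below 0.03 m) or ((x of tin3 in the frame of tray between -0.06 and 0.06 m and y of tin3 in the frame of tray between -0.088 and -0.015 m and height (world z) of tin3 below 0.009 m and angle between tin3's own z axis and vertical below 0.12 rad) and (x of tin2 in the frame of tray between -0.06 and 0.06 m and y of tin2 in the frame of tray between -0.088 and -0.015 m and height (world z) of tin2 below 0.009 m and angle between tin2's own z axis and vertical below 0.12 rad) and distance of each of tin1, tin4 from where it was at the start of the episode below 0.03 m) or ((x of tin4 in the frame of tray between -0.06 and 0.06 m and y of tin4 in the frame of tray between -0.088 and -0.015 m and height (world z) of tin4 below 0.009 m and angle between tin4's own z axis and vertical below 0.12 rad) and (x of tin1 in the frame of tray between -0.06 and 0.06 m and y of tin1 in the frame of tray between -0.088 and -0.015 m and height (world z) of tin1 below 0.009 m and angle between tin1's own z axis and vertical below 0.12 rad) and distance of each of tin2, tin3 from where it was at the start of the episode below 0.03 m) or ((x of tin4 in the frame of tray between -0.06 and 0.06 m and y of tin4 in the frame of tray between -0.088 and -0.015 m and height (world z) of tin4 below 0.009 m and angle between tin4's own z axis and vertical below 0.12 rad) and (x of tin2 in the frame of tray between -0.06 and 0.06 m and y of tin2 in the frame of tray between -0.088 and -0.015 m and height (world z) of tin2 below 0.009 m and angle between tin2's own z axis and vertical below 0.12 rad) and distance of each of tin1, tin3 from where it was at the start of the episode below 0.03 m) or ((x of tin4 in the frame of tray between -0.06 and 0.06 m and y of tin4 in the frame of tray between -0.088 and -0.015 m and height (world z) of tin4 below 0.009 m and angle between tin4's own z axis and vertical below 0.12 rad) and (x of tin3 in the frame of tray between -0.06 and 0.06 m and y of tin3 in the frame of tray between -0.088 and -0.015 m and height (world z) of tin3 below 0.009 m and angle between tin3's own z axis and vertical below 0.12 rad) and distance of each of tin1, tin2 from where it was at the start of the episode below 0.03 m))); the robot touches nothing.
It fails at once if a stopper is pushed with the gripper (more than 4 N) instead of the roller (contact force between the fingers and strip above 4 N).
It fails at once if the wash bottle or the beaker is moved by more than 30 mm or tipped over (distance of any of wash_bottle, beaker from where it was at the start of the episode above 0.03 m or angle between any of wash_bottle, beaker's own z axis and vertical above 0.5 rad).
It fails at once if the jar among the tins is moved by more than 30 mm or tipped over (distance of jar from where it was at the start of the episode above 0.03 m or angle between jar's own z axis and vertical above 0.5 rad).
It fails at once if the tube rack, tip box or flask is moved by more than 30 mm or tipped over (distance of any of tube_rack, tip_box, flask from where it was at the start of the episode above 0.03 m or angle between any of tube_rack, tip_box, flask's own z axis and vertical above 0.5 rad).
It fails at once if the forceps is moved by more than 30 mm (distance of forceps from where it was at the start of the episode above 0.03 m).
It also fails if it takes over 72 s, if anything falls off the work surface, if the arm or the gripper's body presses on something with over 40 N, if the wrist force passes 120 N, or if a joint passes its speed limit or range.

## Working session

There is one attempt and no reset: what is moved stays moved. The work goes in short steps, Python scripts to look and compute and a tool call to move; the robot and the scene stay as the last step left them, time stands still between calls to the robot, and variables do not carry over. Pictures are saved under pics/ and viewed, at most 10 in all, crops included, and the job is handed in when it is done.

Besides the shell and the picture viewer there is one more tool, called after "Emit:" in YAML: its name, and indented under it one key for each argument. drive_tool: Moves the arm, as the interface text tells. Its arguments: {"type":"object","properties":{"motion":{"type":"array","items":{"type":"array","items":{"type":"array","items":{"type":"number"}}}},"squeeze":{"type":"number"}},"required":["motion"]}

```bash
mkdir -p pics; python3 - <<'E'
from station import manip
import cv2
s=manip.sense();print(s)
for n in("side","top","wrist"):
    print(n,manip.camera_model(n))
    cv2.imwrite(f"pics/{n}0.png",manip.snapshot(n)[...,::-1])
E
ls
```

```text
{'t': 0.0, 'q': array([-1.46549227e+00,  5.28466160e-01,  1.43387611e+00,  1.26241891e-05,
        1.18141680e+00, -1.78500826e-01]), 'qd': array([-0.00041665, -0.00043119, -0.00099372, -0.00020576,  0.00092704,
        0.00011698]), 'tau': array([ 2.68511103e-04, -4.42349696e+01, -1.78027314e+01, -1.97132949e-04,
        8.37496365e-03, -1.98491148e-05]), 'tcp_pos': array([ 0.1749622 , -0.59927535,  0.23034196]), 'tool_rot': array([ 9.89948491e-01,  1.41424228e-01,  4.54679130e-05, -1.08226923e-03]), 'force': array([-0.17354266, -0.61114493,  0.35911355]), 'ft_torque': array([ 0.02256314, -0.05144973,  0.02719334]), 'gripper_force': 0.0, 'finger_gap': 0.9993189237034336}
side {'fov_y': 54.75989871499071, 'cx': 317.0465276543458, 'cy': 202.14176509771403, 'origin': array([ 0.38031462, -0.71761284,  0.66341968]), 'orientation': array([ 0.42564509, -0.04199804, -0.10878554,  0.89734505])}
top {'fov_y': 44.98027270566581, 'cx': 326.98541183410424, 'cy': 201.657648530089, 'origin': array([0.31311433, 0.01138223, 1.32260973]), 'orientation': array([ 0.05925481, -0.06308421, -0.6953197 ,  0.71347022])}
wrist {'fov_y': 71.24461270388886, 'cx': 317.87189994549976, 'cy': 203.57842651661636, 'origin': array([ 0.24280137, -0.57849859,  0.37276809]), 'orientation': array([-0.11154764,  0.08429923, -0.59359534,  0.79252466])}
pics
```

View pics/top0.png

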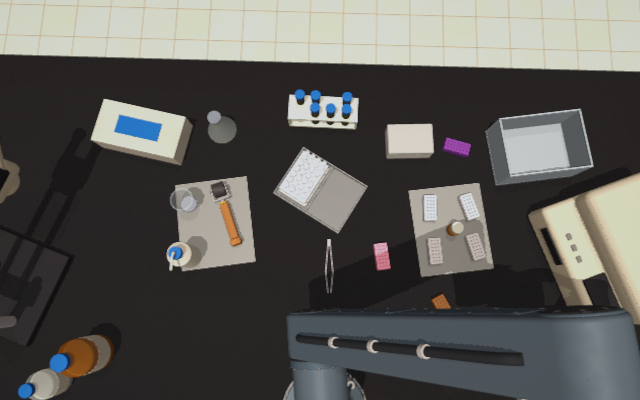

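View pics/side0.png

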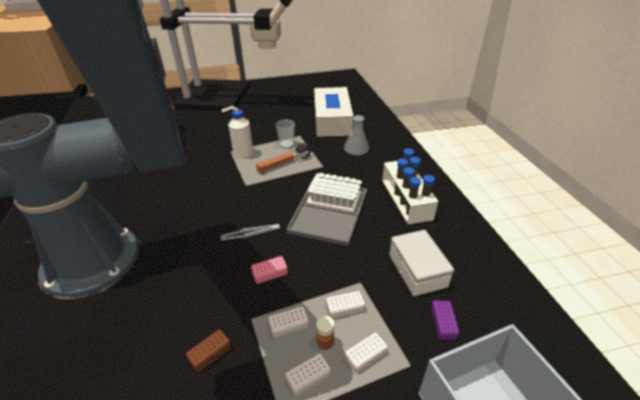

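The top view shows the tray at about (320,190) px with its block side to the left. The roller is on the left mat, wheel at (220,188) and pommel at (236,242). The four tins are on the right mat at (430,208), (469,207), (435,251) and (475,246), with the jar at (455,228). The side view confirms the layout.

```bash
cat > h.py <<'E'
import numpy as np, cv2
from scipy.spatial.transform import Rotation as R
from station import manip
def ray(m,uv):
    f=200/np.tan(np.radians(m["fov_y"])/2); uv=np.atleast_2d(uv).astype(float)
    d=np.c_[(uv[:,0]-m["cx"])/f,-(uv[:,1]-m["cy"])/f,-np.ones(len(uv))]
    return np.array(m["origin"]),R.from_quat(m["orientation"]).apply(d)
def cast(m,uv,z):
    o,d=ray(m,uv); return o+d*((z-o[2])/d[:,2])[:,None]
def proj(m,P):
    f=200/np.tan(np.radians(m["fov_y"])/2)
    c=R.from_quat(m["orientation"]).inv().apply(np.atleast_2d(P)-m["origin"])
    return np.c_[m["cx"]-f*c[:,0]/c[:,2], m["cy"]+f*c[:,1]/c[:,2]]
def rects(m,mask,z,amin,amax):
    out=[]
    for c in cv2.findContours(mask.astype(np.uint8),cv2.RETR_EXTERNAL,cv2.CHAIN_APPROX_NONE)[0]:
        if amin<cv2.contourArea(c)<amax:
            P=cast(m,c[:,0,:],z)[:,:2]
            (x,y),(w,h),a=cv2.minAreaRect((P*1000).astype(np.float32))
            if w<h: a+=90; w,h=h,w
            u=c[:,0,:].mean(0).round()
            out.append((u,np.round([x,y,w,h,(a+90)%180-90],1)))
    return out
E
python3 - <<'E'
from h import *
m=manip.camera_model("top"); im=cv2.imread("pics/top0.png")
hsv=cv2.cvtColor(im,cv2.COLOR_BGR2HSV); H,S,V=[hsv[...,i].astype(int) for i in range(3)]
for u in [(430,208),(469,207),(435,251),(475,246),(450,195),(445,265),(200,225),(345,200),(300,175)]: print(u,hsv[u[1],u[0]])
r=np.zeros(V.shape,bool)
r[180:275,405:500]=1
print("tins",rects(m,r&(V>185),.029,40,2000))
b=np.zeros(V.shape,bool); b[140:240,260:380]=1
print("tray",rects(m,b&(V>70),.014,500,9000)); print("block",rects(m,b&(V>190),.051,200,9000))
o=(H>3)&(H<18)&(S>150)&(V>80); b[:]=0;b[150:280,175:270]=1
print("handle",rects(m,o&b,.031,50,3000))
print("mat",rects(m,b&(V>70),.003,2000,12000))
crop=cv2.resize(im[140:280,165:385],None,fx=3.6,fy=3.6,interpolation=cv2.INTER_CUBIC)
cv2.imwrite("pics/c1.png",crop)
E
```

```text
(430, 208) [111  12 219]
(469, 207) [107   8 220]
(435, 251) [  9  23 189]
(475, 246) [ 11  24 170]
(450, 195) [ 19  23 175]
(445, 265) [ 21  25 134]
(200, 225) [ 18  22 176]
(345, 200) [ 13  19 162]
(300, 175) [ 98   5 217]
tins [(array([435., 250.]), array([ 415.4, -285.1,   67.2,   28.8,    6.1])), (array([476., 248.]), array([ 429.8, -394.8,   66.8,   28.5,   17.3])), (array([457., 227.]), array([ 480.1, -346.1,   26.2,   25.5,   45. ])), (array([430., 207.]), array([ 531. , -273.2,   68.8,   35.1,    1.5])), (array([469., 206.]), array([ 538.4, -380.5,   68.6,   34.2,   19.8]))]
tray [(array([320., 190.]), array([576.8,  27.4, 214.4, 158.3,  59.4]))]
block [(array([306., 178.]), array([601.3,  70.1, 133.4,  84.9, -31. ]))]
handle [(array([230., 224.]), array([471.7, 268.3, 118.4,  27.5,  22.8]))]
mat [(array([213., 224.]), array([476.4, 322.3, 241.8, 217. ,   8.9]))]
```

View pics/c1.png

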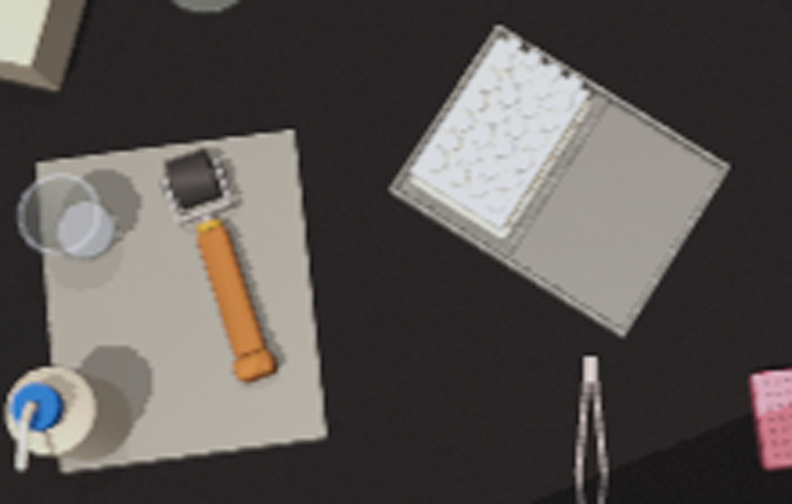

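View pics/wrist0.png

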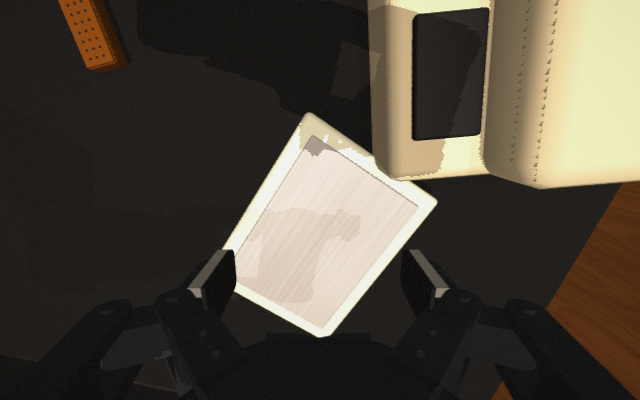

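```bash
cat >> h.py <<'E'
def go(x,y,z,phi):
    "units from present pose to target (mm, deg heading of tool x)"
    s=manip.sense(); M=R.from_quat(s["tool_rot"]).as_matrix()
    d=M.T@(np.array([x,y,z])/1000-s["tcp_pos"])/.03
    p=np.degrees(np.arctan2(M[1,0],M[0,0]))
    print("go",np.round(d,3),"yaw",round(-((phi-p+180)%360-180)/8,3),"|d|mm",round(np.linalg.norm(d)*30),"phi",round(p,2))
E
python3 - <<'E'
from h import *
go(465,-315,220,10)
E
```

```text
go [11.936 -6.395  0.366] yaw 0.782 |d|mm 406 phi 16.26
```

Emit:
drive_tool:
  motion:
    - [[60, 11.94, -6.4, 0.37, 0.78], [60, 11.94, -6.4, 0.37, 0.78], [60, 11.94, -6.4, 0.37, 0.78], [60, 11.94, -6.4, 0.37, 0.78], [60, 11.94, -6.4, 0.37, 0.78], [60, 11.94, -6.4, 0.37, 0.78], [60, 11.94, -6.4, 0.37, 0.78], [60, 11.94, -6.4, 0.37, 0.78], [60, 11.94, -6.4, 0.37, 0.78], [60, 11.94, -6.4, 0.37, 0.78]]

```text
t: 1.15
tcp_pos: [0.4659, -0.3138, 0.2199]
tool_rot: [0.996, 0.089, -0.0, -0.0]
force: [-0.5, -0.2, 0.5]
finger_gap: 0.703
gripper_force: 0.0
```

```bash
cat > w.py <<'E'
from h import *
import sys
def shot(n):
    m=manip.camera_model("wrist"); im=manip.snapshot("wrist")[...,::-1].copy(); cv2.imwrite(f"pics/{n}.png",im)
    hsv=cv2.cvtColor(im,cv2.COLOR_BGR2HSV); return m,im,hsv[...,0].astype(int),hsv[...,1].astype(int),hsv[...,2].astype(int)
E
python3 - <<'E'
from w import *
m,im,H,S,V=shot("w1"); s=manip.sense(); print(s["t"],s["tcp_pos"],s["qd"].max())
print(proj(m,[[.531,-.273,.029],[.5384,-.3805,.029]]))
for t in (150,175,195,210): print(t,rects(m,V>t,.029,1200,12000))
E
```

```text
1.2 [ 0.46511526 -0.31508628  0.21996891] -0.00014590525199617837
[[293.9191058  122.56286921]
 [386.6173858  133.29709456]]
150 [(array([177., 209.]), array([ 401. , -145.9,   69.9,   36.2,    8.9])), (array([286., 102.]), array([ 540.6, -260.7,   88.4,   62.4,    6.8])), (array([586.,  34.]), array([ 675.6, -568. ,  122.9,   63.6,  -80.4]))]
175 [(array([177., 207.]), array([ 401.1, -145.8,   69.6,   35.6,    8.9])), (array([286., 102.]), array([ 540. , -261.5,   88.2,   60.8,    9.6])), (array([587.,  34.]), array([ 676. , -568.1,  122.4,   62.7,  -80.2]))]
195 [(array([376., 220.]), array([ 431.3, -393.3,   70.2,   34.7,   17.8])), (array([289., 217.]), array([ 416.1, -284.5,   68.4,   33.6,    6.1])), (array([177., 207.]), array([ 401.1, -145.6,   69.5,   35.1,    8.8])), (array([386., 132.]), array([ 539.7, -379.8,   68.3,   33.1,   19.3])), (array([294., 119.]), array([ 532.9, -272.5,   67.9,   31.6,    0.6])), (array([587.,  34.]), array([ 676. , -568.4,  121.8,   62.7,  -80.2]))]
210 [(array([177., 209.]), array([ 400.5, -145.2,   68.3,   34.4,    8.3])), (array([386., 132.]), array([ 539.4, -379.8,   67.8,   32.9,   19.3])), (array([591.,  33.]), array([ 676.5, -571.6,  116.5,   60.7,  -81.4]))]
```

View pics/w1.png

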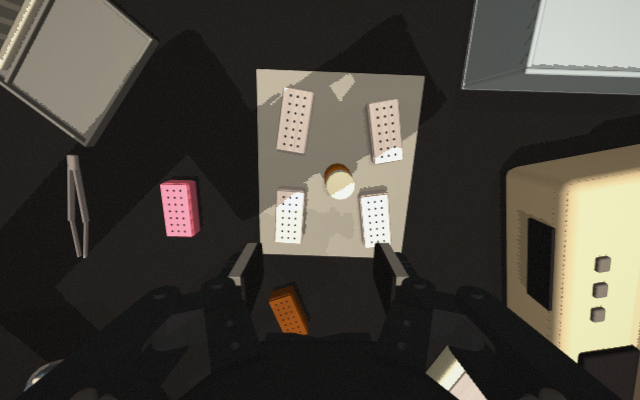

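```bash
python3 - <<'E'
from h import *
print(manip.sense()["q"])
go(531.5,-273,90,1.5);go(531.5,-273,6,1.5);go(531.5,-273,100,1.5)
E
```

```text
[-7.93954664e-01  4.56601244e-01  1.60514063e+00 -7.52482994e-04
  1.08029950e+00  6.00612386e-01]
go [ 2.428 -0.992  4.33 ] yaw 1.077 |d|mm 152 phi 10.12
go [ 2.431 -0.992  7.13 ] yaw 1.077 |d|mm 228 phi 10.12
go [ 2.428 -0.992  3.997] yaw 1.077 |d|mm 143 phi 10.12
```

Emit:
drive_tool:
  motion:
    - [[60, 2.43, -0.99, 4.0, 1.08], [60, 2.43, -0.99, 4.0, 1.08], [60, 2.43, -0.99, 4.0, 1.08], [60, 2.43, -0.99, 5.6, 1.08], [60, 2.43, -0.99, 6.6, 1.08], [60, 2.43, -0.99, 7.13, 1.08], [60, 2.43, -0.99, 7.13, 1.08], [20, 2.43, -0.99, 7.13, 1.08], [20, 2.43, -0.99, 7.13, 1.08], [20, 2.43, -0.99, 7.13, 1.08]]
  squeeze: 40

```text
t: 2.2
tcp_pos: [0.5328, -0.2746, 0.0083]
tool_rot: [1.0, 0.012, 0.002, 0.001]
force: [0.4, -1.7, 6.3]
finger_gap: 0.41
gripper_force: 41.9
```

```bash
python3 - <<'E'
from h import *
s=manip.sense();print(s["tcp_pos"],s["finger_gap"],s["gripper_force"])
t=np.array([576.8,27.4]);a=np.radians(-30.6);ex=np.array([np.cos(a),np.sin(a)]);ey=np.array([-ex[1],ex[0]])
go(531.5,-273,110,59.4)
for x in(31,-31):
  p=t+x*ex-50*ey; print(p); go(*p,100,59.4); go(*p,8,59.4)
E
```

```text
[ 0.53277853 -0.27459982  0.00831623] 0.41013886374492564 41.89941644668579
go [-0.031 -0.046 -3.39 ] yaw -7.255 |d|mm 102 phi 1.36
[578.03093205 -31.41738524]
go [ 1.71  -8.06  -3.072] yaw -7.255 |d|mm 264 phi 1.36
go [ 1.701e+00 -8.068e+00 -5.000e-03] yaw -7.255 |d|mm 247 phi 1.36
[5.24664926e+02 1.43182538e-01]
go [-0.044 -9.154 -3.08 ] yaw -7.255 |d|mm 290 phi 1.36
go [-0.053 -9.162 -0.013] yaw -7.255 |d|mm 275 phi 1.36
```

Emit:
drive_tool:
  motion:
    - [[20, 0, 0, -1.5, 0], [20, 0, 0, -3.1, 0], [20, 1.76, -8.01, -3.1, -7.25], [20, 1.76, -8.01, -3.1, -7.25], [20, 1.76, -8.01, -3.1, -7.25], [20, 1.76, -8.01, -3.1, -7.25], [20, 1.76, -8.01, -3.1, -7.25], [20, 1.76, -8.01, -3.1, -7.25], [20, 1.76, -8.01, -3.1, -7.25], [20, 1.76, -8.01, -3.1, -7.25]]

```text
t: 3.2
tcp_pos: [0.5791, -0.0311, 0.1004]
tool_rot: [0.868, 0.496, 0.001, 0.001]
force: [-0.2, -0.7, -0.9]
finger_gap: 0.411
gripper_force: 40.9
```

```bash
python3 - <<'E'
from h import *
s=manip.sense();print(s["tcp_pos"],s["finger_gap"],s["gripper_force"])
go(578,-31.4,9,59.4)
m=manip.camera_model("wrist"); t=np.array([576.8,27.4]);a=np.radians(-30.6);ex=np.array([np.cos(a),np.sin(a)]);ey=np.array([-ex[1],ex[0]])
im=manip.snapshot("wrist")[...,::-1].copy(); 
for x,y,z in [(-78,-106,14),(78,-106,14),(-78,106,14),(78,106,14),(-64,96,48),(64,96,48),(-64,10,48),(64,10,48),(-45,80,56),(45,80,56)]:
  u=proj(m,np.r_[(t+x*ex+y*ey)/1000,z/1000])[0]; print(u.round()); cv2.drawMarker(im,tuple(int(v) for v in u.round()),(0,0,255),0,8,1)
cv2.imwrite("pics/w2.png",im)
E
```

```text
[ 0.57907999 -0.03112658  0.10036724] 0.4112745595414396 40.92282593250275
go [-0.028 -0.031  3.046] yaw 0.007 |d|mm 91 phi 59.46
[198. 269.]
[368. 269.]
[162.  -1.]
[384.  -0.]
[158.  -6.]
[373.  -5.]
[178. 142.]
[366. 142.]
[188.  20.]
[341.  21.]
```

View pics/w2.png

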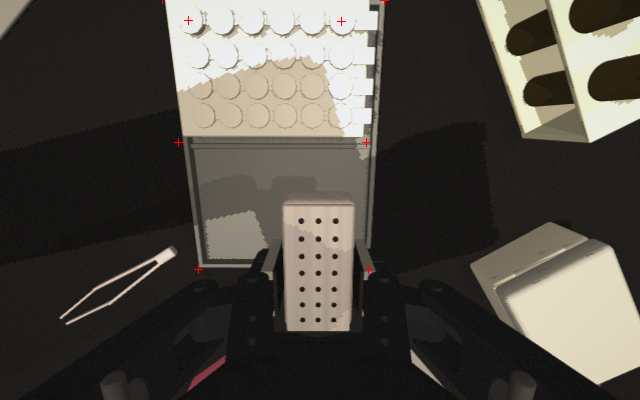

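Emit:
drive_tool:
  motion:
    - [[20, -0.03, -0.03, 1.5, 0], [20, -0.03, -0.03, 2.6, 0], [20, -0.03, -0.03, 3.05, 0], [20, -0.03, -0.03, 3.05, 0], [46, -0.03, -0.03, 3.05, 0], [46, -0.03, -0.03, 3.05, 0], [46, -0.03, -0.03, 2.6, 0], [46, -0.03, -0.03, 1.5, 0], [60, -0.03, -0.03, 0, 0], [60, -0.03, -0.03, 0, 0]]

```text
t: 4.25
tcp_pos: [0.582, -0.0332, 0.106]
tool_rot: [0.869, 0.495, 0.005, 0.005]
force: [1.2, -1.0, 0.2]
finger_gap: 0.704
gripper_force: 0.0
```

```bash
python3 - <<'E'
from h import *
go(539,-380,100,19.5);go(539,-380,7,19.5)
m=manip.camera_model("wrist");im=manip.snapshot("wrist")[...,::-1].copy();cv2.imwrite("pics/w3.png",im)
m2=manip.camera_model("top");im2=manip.snapshot("top")[...,::-1].copy();cv2.imwrite("pics/t3.png",im2)
E
```

```text
go [-10.678   4.655   0.218] yaw 4.984 |d|mm 350 phi 59.37
go [-10.69    4.616   3.318] yaw 4.984 |d|mm 363 phi 59.37
```

View pics/w3.png

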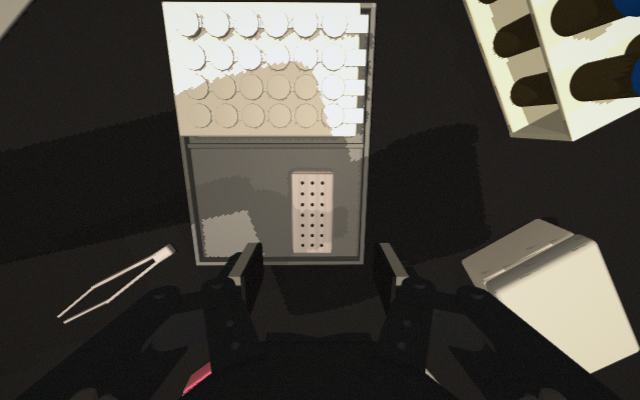

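Emit:
drive_tool:
  motion:
    - [[60, -10.67, 4.78, 0, 5.0], [60, -10.67, 4.78, 0, 5.0], [60, -10.67, 4.78, 0, 5.0], [60, -10.67, 4.78, 0, 5.0], [60, -10.67, 4.78, 0, 5.0], [60, -10.67, 4.78, 0, 5.0], [60, -10.67, 4.78, 0, 5.0], [60, -10.67, 4.78, 0, 5.0], [60, -10.67, 4.78, 1.5, 5.0], [60, -10.67, 4.78, 1.5, 5.0]]

```text
t: 5.35
tcp_pos: [0.5332, -0.3766, 0.0473]
tool_rot: [0.986, 0.168, -0.005, -0.007]
force: [0.1, 1.0, -1.4]
finger_gap: 0.702
gripper_force: 0.0
```

```bash
python3 - <<'E'
from h import *
manip.snapshot("wrist")
s=manip.sense(); print(s["tcp_pos"]); go(539,-380,7,19.5)
E
```

```text
[ 0.53463328 -0.37724968  0.0499698 ]
go [0.114 0.15  1.43 ] yaw -0.016 |d|mm 43 phi 19.37
```

Emit:
drive_tool:
  motion:
    - [[60, 0.06, 0.06, 0.8, 0], [60, 0.06, 0.06, 1.4, 0], [60, 0.06, 0.06, 1.58, 0], [60, 0.06, 0.06, 1.58, 0], [20, 0.06, 0.06, 1.58, 0], [20, 0.06, 0.06, 1.58, 0], [20, 0.06, 0.06, 1.58, 0], [20, 0.06, 0.06, 1.58, 0]]

```text
t: 6.2
tcp_pos: [0.5409, -0.3824, 0.0083]
tool_rot: [0.986, 0.168, 0.001, 0.001]
force: [0.3, 0.6, 5.8]
finger_gap: 0.406
gripper_force: 42.2
```

```bash
python3 - <<'E'
from h import *
s=manip.sense();print(s["tcp_pos"],s["finger_gap"],s["gripper_force"])
go(524.7,0,107,59.4)
E
```

```text
[ 0.54091183 -0.3824303   0.00830274] 0.4063637589869673 42.21776783466339
go [  3.724 -12.198  -3.31 ] yaw -5.003 |d|mm 395 phi 19.38
```

Emit:
drive_tool:
  motion:
    - [[20, 0, 0, -1.5, 0], [20, 0, 0, -3.2, 0], [20, 3.72, -12.2, -3.2, -5.0], [20, 3.72, -12.2, -3.2, -5.0], [20, 3.72, -12.2, -3.2, -5.0], [20, 3.72, -12.2, -3.2, -5.0], [20, 3.72, -12.2, -3.2, -5.0], [20, 3.72, -12.2, -3.2, -5.0], [20, 3.72, -12.2, -3.2, -5.0], [20, 3.72, -12.2, -3.2, -5.0]]

```text
t: 7.2
tcp_pos: [0.5225, 0.0036, 0.1028]
tool_rot: [0.868, 0.496, -0.001, -0.001]
force: [-0.6, 0.5, -1.3]
finger_gap: 0.414
gripper_force: 41.5
```

```bash
python3 - <<'E'
from h import *
manip.snapshot("wrist");manip.snapshot("wrist")
s=manip.sense();print(s["tcp_pos"],s["finger_gap"],s["gripper_force"])
go(524.7,0,9,59.4)
E
```

```text
[0.52210329 0.004734   0.10274479] 0.4067202151030334 41.469072103500366
go [-0.092  0.164  3.124] yaw 0.037 |d|mm 94 phi 59.7
```

Emit:
drive_tool:
  motion:
    - [[20, -0.09, 0.16, 1.5, 0], [20, -0.09, 0.16, 2.6, 0], [20, -0.09, 0.16, 3.12, 0], [20, -0.09, 0.16, 3.12, 0], [46, -0.09, 0.16, 3.12, 0], [46, -0.09, 0.16, 3.12, 0], [46, -0.09, 0.16, 2.6, 0], [46, -0.09, 0.16, 1.5, 0], [60, -0.09, 0.16, 0, 0], [60, -0.09, 0.16, -1.0, 0]]

```text
t: 8.3
tcp_pos: [0.5277, -0.0048, 0.1356]
tool_rot: [0.869, 0.495, 0.001, 0.001]
force: [0.7, 0.3, -0.7]
finger_gap: 0.704
gripper_force: 0.0
```

```bash
python3 - <<'E'
from w import *
manip.snapshot("wrist")
m,im,H,S,V=shot("w4"); s=manip.sense();print(s["tcp_pos"],s["t"])
go(455,240,200,20)
E
```

```text
[ 0.53002537 -0.00520615  0.137549  ] 8.4
go [ 5.767 -6.294 -2.127] yaw 4.923 |d|mm 264 phi 59.38
```

View pics/w4.png

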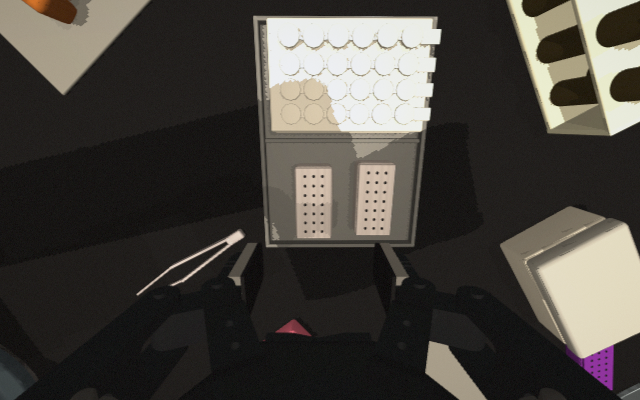

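The two tins lie flat in the bay, at (313,200) and (375,198) px. The raised strip is the top row, around y=38 px. Next is the roller.

Emit:
drive_tool:
  motion:
    - [[60, 5.4, -6.6, -2.1, 4.9], [60, 5.4, -6.6, -2.1, 4.9], [60, 5.4, -6.6, -2.1, 4.9], [60, 5.4, -6.6, -2.1, 4.9], [60, 5.4, -6.6, -2.1, 4.9], [60, 5.4, -6.6, -2.1, 4.9], [60, 5.4, -6.6, -2.1, 4.9], [60, 5.4, -6.6, -2.1, 4.9], [60, 5.4, -6.6, -2.1, 4.9]]

```text
t: 9.3
tcp_pos: [0.439, 0.235, 0.1953]
tool_rot: [0.985, 0.175, -0.001, 0.0]
force: [-0.1, -0.6, -0.4]
finger_gap: 0.704
gripper_force: 0.0
```

```bash
python3 - <<'E'
from w import *
manip.snapshot("wrist")
m,im,H,S,V=shot("w5"); s=manip.sense();print(s["tcp_pos"],s["t"])
o=(H>3)&(H<20)&(S>130)&(V>70)
n,L,st,c=cv2.connectedComponentsWithStats(o.astype(np.uint8)); print([(st[i],c[i].round()) for i in range(1,n) if st[i][4]>150])
print(rects(m,o,.031,300,30000))
t=manip.camera_model("top");imt=cv2.imread("pics/top0.png")
print("mat",rects(m,(V>100)&(S<60),.003,5000,200000))
print("beaker,bottle~",cast(t,[[184,200],[178,254]],.05))
# mark top view mat corners, cast crop px
c=np.array([[36,163],[294,130],[327,438],[62,473]])/3.6+[165,140]
print(cast(t,c,.003).round(4))
E
```

```text
[0.43919218 0.23470019 0.19531711] 9.4
[(array([ 287,   84,   28,  117, 2492], dtype=int32), array([300., 145.]))]
[(array([300., 140.]), array([477.4, 269.3, 122.4,  28.4,  19.9]))]
mat [(array([543., 113.]), array([590.6,  14.9, 218.7, 184.1,  59.3])), (array([260., 109.]), array([476.1, 334.7, 238.6, 238.1,   9.1]))]
beaker,bottle~ [[0.53027411 0.38903407 0.05      ]
 [0.38646209 0.39379343 0.05      ]]
[[0.5792 0.4311 0.003 ]
 [0.6106 0.2334 0.003 ]
 [0.3739 0.1958 0.003 ]
 [0.3428 0.3929 0.003 ]]
```

View pics/w5.png

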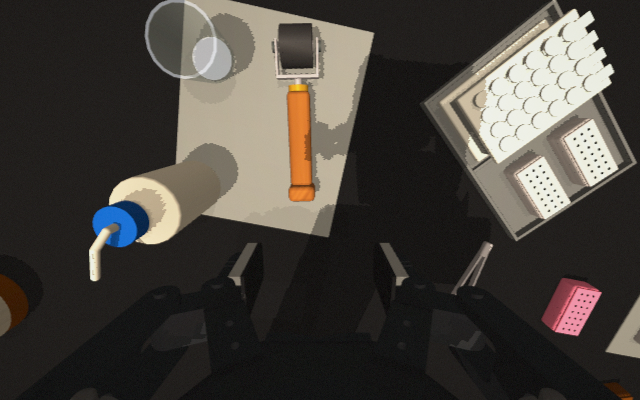

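The roller is clear of everything in this view: pommel at (301,192), ferrule at (299,87), wheel at (297,45). The beaker and the bottle are well to its left.

```bash
python3 - <<'E'
from w import *
m=manip.camera_model("wrist"); im=cv2.imread("pics/w5.png")
hsv=cv2.cvtColor(im,cv2.COLOR_BGR2HSV); H,S,V=[hsv[...,i].astype(int) for i in range(3)]
for r in (82,85,88,90,92,94): print(r,hsv[r,300])
o=(H>3)&(H<20)&(S>130)&(V>70)
rows=np.arange(98,182,4)
uv=[]; w=[]
for r in rows:
    c=np.where(o[r])[0]; uv.append((c.mean(),r)); w.append(len(c))
P=cast(m,uv,.031)[:,:2]; d=P-P.mean(0); v=np.linalg.svd(d)[2][0]; v*=np.sign(v[0]); phi=np.degrees(np.arctan2(v[1],v[0]))
print("phi",phi,"mid",P.mean(0),w)
for n,u,z,x in[("wheel",(296.5,46),.043,75),("forkrear",(297,77),.023,45),("pommelrear",(301.5,200),.019,-85),("pfront",(301,184),.031,-67),("hfront",(299,92),.031,33)]:
    p=cast(m,[u],z)[0][:2]; print(n,p.round(4),"s",((p-P.mean(0))@v*1000).round(1),"origin s",((p-P.mean(0))@v*1000-x).round(1),"lat",np.cross(v,p-P.mean(0)).round(4)*1000)
E
```

```text
82 [ 13  38 186]
85 [ 20 215 237]
88 [ 21 218 238]
90 [ 19 212 219]
92 [ 13 200 190]
94 [ 14 204 227]
phi 21.258088860246033 mid [0.48370907 0.27277943] [23, 22, 22, 22, 22, 23, 23, 22, 22, 22, 22, 22, 21, 21, 21, 21, 22, 21, 21, 21, 21]
wheel [0.5641 0.303 ] s 85.9 origin s 10.9 lat -1.0
forkrear [0.541 0.296] s 61.9 origin s 16.9 lat 0.9
pommelrear [0.4166 0.248 ] s -71.6 origin s 13.4 lat 1.2
pfront [0.4373 0.2551] s -49.7 origin s 17.3 lat 0.4
hfront [0.5275 0.2886] s 46.5 origin s 13.5 lat -1.1<stdin>:13: DeprecationWarning: Arrays of 2-dimensional vectors are deprecated. Use arrays of 3-dimensional vectors instead. (deprecated in NumPy 2.0)
```

```bash
python3 - <<'E'
from h import *
go(515.4,285.1,60,21);go(515.4,285.1,8,21)
E
```

```text
go [ 2.968 -0.707  4.507] yaw -0.116 |d|mm 163 phi 20.07
go [ 2.97  -0.707  6.24 ] yaw -0.116 |d|mm 208 phi 20.07
```

Emit:
drive_tool:
  motion:
    - [[60, 2.97, -0.71, 4.0, -0.12], [60, 2.97, -0.71, 4.0, -0.12], [60, 2.97, -0.71, 4.0, -0.12], [60, 2.97, -0.71, 5.2, -0.12], [60, 2.97, -0.71, 6.0, -0.12], [60, 2.97, -0.71, 6.24, -0.12], [60, 2.97, -0.71, 6.24, -0.12], [10, 2.97, -0.71, 6.24, -0.12], [10, 2.97, -0.71, 6.24, -0.12], [10, 2.97, -0.71, 6.24, -0.12]]
  squeeze: 120

```text
t: 10.4
tcp_pos: [0.5165, 0.2868, 0.011]
tool_rot: [0.983, 0.184, 0.002, -0.0]
force: [-0.3, -1.3, 1.3]
finger_gap: 0.253
gripper_force: 117.6
```

```bash
python3 - <<'E'
from h import *
s=manip.sense();print(s["tcp_pos"],s["finger_gap"],s["gripper_force"],s["force"],s["q"])
a=np.radians(-30.6);ex=np.array([np.cos(a),np.sin(a)]);ey=np.array([-ex[1],ex[0]])
c=np.array([577.5,27])+80*ey
print("strip",c)
g=c+(-52-55)*ex; print("grip start",g); go(*g,110,-30.6)
E
```

```text
[0.51650566 0.28682255 0.01101054] 0.2530255764603606 117.56373524665833 [-0.29515716 -1.28135357  1.30757585] [ 3.18140239e-01  7.99637688e-01  1.66187335e+00 -7.20604272e-04
  6.76575665e-01  1.51979491e+00]
strip [618.22331326  95.85936216]
grip start [526.12391637 150.32679365]
go [-1.334  4.36  -3.302] yaw 6.473 |d|mm 169 phi 21.18
```

Emit:
drive_tool:
  motion:
    - [[10, 0, 0, -1.2, 0], [10, 0, 0, -2.8, 0], [10, -1.33, 4.36, -3.3, 6.47], [10, -1.33, 4.36, -3.3, 6.47], [10, -1.33, 4.36, -3.3, 6.47], [10, -1.33, 4.36, -3.3, 6.47], [10, -1.33, 4.36, -3.3, 6.47], [10, -1.33, 4.36, -3.3, 6.47], [10, -1.33, 4.36, -3.3, 6.47], [10, -1.33, 4.36, -3.3, 6.47]]

```text
t: 11.4
tcp_pos: [0.5249, 0.1503, 0.1081]
tool_rot: [0.965, -0.262, 0.0, -0.0]
force: [1.1, -0.3, -2.8]
finger_gap: 0.254
gripper_force: 118.9
```

```bash
python3 - <<'E'
from w import *
manip.snapshot("wrist")
m,im,H,S,V=shot("w6")
m2=manip.camera_model("side");im2=manip.snapshot("side")[...,::-1];cv2.imwrite("pics/s6.png",im2)
s=manip.sense();print(s["tcp_pos"],s["finger_gap"],s["gripper_force"],s["force"],s["t"])
a=np.radians(-30.6);ex=np.array([np.cos(a),np.sin(a)]);ey=np.array([-ex[1],ex[0]])
c=np.array([577.5,27])+80*ey
go(*(c+(-52-55)*ex),60,-30.6);go(*(c+(45-55)*ex),60,-30.6)
u=proj(m,[np.r_[(c+x*ex)/1000,.055] for x in(-45,-27,-9,9,27,45)]).round();print(u)
# composite view
im=im.copy()
for p in u: cv2.circle(im,tuple(int(v) for v in p),2,(0,0,255),-1)
p=proj(m2,np.r_[s["tcp_pos"]])[0].astype(int)
x0,y0=np.clip(p-[80,50],0,[480,300]); cr=cv2.resize(im2[y0:y0+100,x0:x0+160],(480,300),interpolation=cv2.INTER_CUBIC)
cv2.imwrite("pics/m6.png",np.vstack([cv2.resize(im,(480,300)),cr]))
E
```

```text
[0.52501923 0.15045776 0.10785335] 0.24901150782428244 118.86785745620728 [-0.16628888  0.7669872  -3.42985314] 11.55
go [ 0.034 -0.015  1.595] yaw 0.012 |d|mm 48 phi -30.5
go [ 3.267 -0.009  1.596] yaw 0.012 |d|mm 109 phi -30.5
[[319. 134.]
 [319. 106.]
 [319.  76.]
 [320.  45.]
 [320.  12.]
 [320. -23.]]
```

View pics/m6.png

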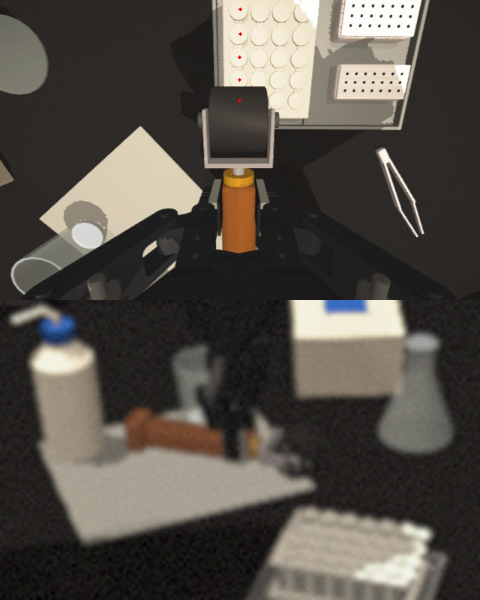

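Emit:
drive_tool:
  motion:
    - [[10, 0.1, -0.02, 1.0, 0], [10, 0.1, -0.02, 1.35, 0], [10, 0.1, -0.02, 1.5, 0], [10, 0.1, -0.02, 1.65, 0], [10, 0.1, -0.02, 1.75, 0], [10, 0.1, -0.02, 1.85, 0]]

```text
t: 12.15
tcp_pos: [0.5302, 0.1485, 0.055]
tool_rot: [0.965, -0.264, 0.003, -0.0]
force: [1.4, -1.4, 5.4]
finger_gap: 0.253
gripper_force: 120.4
```

```bash
python3 - <<'E'
from h import *
s=manip.sense();print(s["tcp_pos"],s["finger_gap"],s["gripper_force"],s["force"],s["ft_torque"])
E
```

```text
[0.53017976 0.14850731 0.05504791] 0.25290528810404495 120.38899183273315 [ 1.39008349 -1.40367769  5.44042659] [-0.73774431 -0.40942349 -0.27213416]
```

Emit:
drive_tool:
  motion:
    - [[10, 0.15, 0, 0.03, 0], [10, 0.3, 0, 0.06, 0], [10, 0.45, 0, 0.06, 0], [10, 0.6, 0, 0.06, 0]]

```text
t: 12.55
tcp_pos: [0.5462, 0.1394, 0.0542]
tool_rot: [0.965, -0.263, 0.004, -0.0]
force: [-4.4, -3.6, 15.3]
finger_gap: 0.255
gripper_force: 121.9
```

```bash
python3 - <<'E'
from w import *
s=manip.sense();print(s["tcp_pos"],s["finger_gap"],s["gripper_force"],s["force"],s["ft_torque"])
m,im,H,S,V=shot("w7"); im6=cv2.imread("pics/w6.png")
# wheel/fork position in the wrist picture: before and now (tilt of roller in grip)
for n,i in(("w6",im6),("w7",im)):
    g=cv2.cvtColor(i,cv2.COLOR_BGR2HSV); y=(g[...,0]>15)&(g[...,0]<25)&(g[...,1]>150)&(g[...,2]>120)
    y[:, :270]=0;y[:,370:]=0; r,c=np.where(y); print(n,"ferrule rows",np.percentile(r,[2,50,98]),"cols",np.percentile(c,[2,98]))
    v=g[...,2][60:260,300:340].mean(1); print((v[::4]).astype(int))
E
```

```text
[0.54617266 0.13940466 0.05416841] 0.25466938160154956 121.94971203804016 [-4.39937229 -3.56065477 15.27019248] [-1.2347719  -0.32954425 -0.25697871]
w6 ferrule rows [226. 238. 248.] cols [299.   336.12]
[237 241 244 245 244 242 241 233 238 242 245 244 243 243  46  48  50  54
  56  57  60  63  67  72  75  77  76  72  68  62  58  56  54  51  49  43
  30  30 114 111 189 132 142 143 142 196 193 166 160 165]
w7 ferrule rows [226. 238. 249.] cols [299. 337.]
[242 243 243 243 242 241 237 226 237 237 242 244 244 243  43  48  52  54
  56  58  61  64  68  71  74  75  73  70  66  62  58  56  54  51  49  45
 192 226 118 118 181 183 146 148 141 195 194 174 161 163]
```

Emit:
drive_tool:
  motion:
    - [[10, 0.15, 0, 0.03, 0], [10, 0.3, 0, 0.05, 0], [10, 0.45, 0, 0.05, 0], [10, 0.6, 0, 0.05, 0], [10, 0.75, 0, 0.05, 0], [10, 0.9, 0, 0.05, 0], [10, 1.05, 0, 0.05, 0], [10, 1.2, 0, 0.05, 0], [10, 1.35, 0, 0.05, 0]]

```text
t: 13.5
tcp_pos: [0.578, 0.1208, 0.0532]
tool_rot: [0.964, -0.264, -0.0, -0.001]
force: [-11.7, 8.2, 25.3]
finger_gap: 0.25
gripper_force: 123.5
```

```bash
cat > st.py <<'E'
from w import *
s=manip.sense();print(s["t"],s["tcp_pos"].round(4),s["gripper_force"].__round__(1),s["force"].round(1),s["ft_torque"].round(2))
a=np.radians(-30.6);ex=np.array([np.cos(a),np.sin(a)]);ey=np.array([-ex[1],ex[0]]);c=np.array([577.5,27])+80*ey
d=s["tcp_pos"][:2]*1000-c; print("wheel x",round(d@ex+53.5,1),"lat",round(d@ey,1))
m,im,H,S,V=shot("last")
y=(H>15)&(H<25)&(S>150)&(V>120); y[:, :270]=0;y[:,370:]=0; r,cc=np.where(y); print("ferrule rows",np.percentile(r,[2,50,98]))
E
python3 st.py
```

```text
13.5 [0.578  0.1208 0.0532] 123.5 [-11.7   8.2  25.3] [ 0.77  1.13 -0.02]
wheel x 6.2 lat 1.0
ferrule rows [226. 239. 249.]
```

Emit:
drive_tool:
  motion:
    - [[10, 0.15, 0.02, 0.0, 0], [10, 0.3, 0.03, 0.0, 0], [10, 0.45, 0.03, 0.0, 0], [10, 0.6, 0.03, 0.0, 0], [10, 0.75, 0.03, 0.0, 0], [10, 0.9, 0.03, 0.0, 0], [10, 1.05, 0.03, 0.0, 0], [10, 1.2, 0.03, 0.0, 0], [10, 1.35, 0.03, 0.0, 0], [10, 1.45, 0.03, 0.0, 0]]

```text
t: 14.55
tcp_pos: [0.6122, 0.1005, 0.0552]
tool_rot: [0.964, -0.264, -0.003, -0.002]
force: [-14.5, 10.4, 35.4]
finger_gap: 0.247
gripper_force: 124.6
```

```bash
python3 st.py
```

```text
14.55 [0.6122 0.1005 0.0552] 124.6 [-14.5  10.4  35.4] [1.84 2.62 0.09]
wheel x 45.9 lat 0.9
ferrule rows [225. 238. 248.]
```

```bash
python3 - <<'E'
from w import *
m=manip.camera_model("side"); im=cv2.imread("pics/s6.png"); g=cv2.cvtColor(im,cv2.COLOR_BGR2HSV)
o=((g[...,0]<22)&(g[...,1]>110)&(g[...,2]>50))
T=np.array([525,150.46,107.85]); a=np.radians(-30.5); e=np.array([np.cos(a),np.sin(a),0])
def pt(x,z,p): # roller x,z with pitch p(deg, pommel up +), grip x 21.7, z_r of tip 8
    dx,dz=x-21.7,z-8; p=np.radians(p); return (T+e*(dx*np.cos(p)+dz*np.sin(p))+np.array([0,0,-dx*np.sin(p)+dz*np.cos(p)]))/1000
u=proj(m,[pt(-76,16,0)])[0].astype(int); y0,x0=u[1]-25,u[0]-25
n,L,st,c=cv2.connectedComponentsWithStats(o.astype(np.uint8)); print([(st[i],c[i].round(1)) for i in range(1,n) if st[i][4]>40 and abs(c[i]-u).max()<70])
for p in(-6,-3,0,3,6): print(p,proj(m,[pt(-85,32,p),pt(-76,16,p),pt(-50,17,p),pt(-10,17,p)]).round(1).tolist())
k=[i for i in range(1,n) if st[i][4]>40 and abs(c[i]-u).max()<70]
for i in k:
    for col in range(st[i][0],st[i][0]+st[i][2],6): r=np.where(L[:,col]==i)[0]; print(col,r.min(),r.max(),end="; ")
E
```

```text
[(array([260, 139,  32,  16, 299], dtype=int32), array([274.3, 148. ]))]
-6 [[260.3, 145.0], [264.5, 150.3], [273.1, 150.5], [286.7, 151.2]]
-3 [[260.4, 143.2], [264.3, 148.7], [273.0, 149.3], [286.8, 150.7]]
0 [[260.5, 141.5], [264.2, 147.1], [273.1, 148.1], [286.9, 150.2]]
3 [[260.8, 139.7], [264.2, 145.5], [273.1, 146.9], [287.1, 149.7]]
6 [[261.1, 138.0], [264.3, 143.9], [273.3, 145.8], [287.2, 149.2]]
260 142 145; 266 140 151; 272 144 152; 278 145 153; 284 146 153; 290 147 154;
```

```bash
python3 - <<'E'
from w import *
for n in("w6","w7","last"):
    g=cv2.cvtColor(cv2.imread(f"pics/{n}.png"),cv2.COLOR_BGR2GRAY).astype(int)
    out=[]
    for r in (130,140,150,160,170,180,190):
        row=g[r]; l=320
        while row[l]<95: l-=1
        h=320
        while row[h]<95: h+=1
        out.append((l,h,h-l))
    col=g[:,320]; a=170
    while col[a]<95:a-=1
    b=170
    while col[b]<95:b+=1
    print(n,out,"top/bot",a,b)
    print("   ferrule/handle row profile",g[196:270:3,318].tolist())
E
```

```text
w6 [(-97, 357, 454), (-99, 357, 456), (276, 360, 84), (276, 359, 83), (277, 359, 82), (277, 358, 81), (278, 360, 82)] top/bot 115 211
   ferrule/handle row profile [42, 43, 36, 32, 30, 106, 109, 102, 176, 175, 183, 184, 184, 97, 163, 166, 164, 165, 100, 107, 111, 112, 113, 113, 113]
w7 [(3, 359, 356), (0, 360, 360), (275, 362, 87), (275, 361, 86), (276, 362, 86), (276, 362, 86), (277, 359, 82)] top/bot 113 204
   ferrule/handle row profile [45, 44, 38, 227, 212, 113, 112, 109, 170, 171, 179, 181, 179, 100, 101, 160, 161, 162, 122, 106, 109, 110, 109, 109, 110]
last [(-28, 358, 386), (-31, 358, 389), (274, 359, 85), (274, 360, 86), (275, 359, 84), (275, 359, 84), (277, 356, 79)] top/bot 112 203
   ferrule/handle row profile [50, 46, 40, 231, 224, 119, 123, 119, 184, 182, 193, 194, 193, 106, 138, 169, 169, 156, 112, 113, 116, 118, 116, 119, 118]
```

Emit:
drive_tool:
  motion:
    - [[10, 0.1, 0.03, 0.05, 0], [10, 0.15, 0.03, 0.1, 0], [10, -0.05, 0.03, 0.1, 0], [10, -0.25, 0.03, 0.1, 0], [10, -0.45, 0.03, 0.1, 0], [10, -0.65, 0.03, 0.1, 0], [10, -0.85, 0.03, 0.1, 0], [10, -1.05, 0.03, 0.1, 0], [10, -1.25, 0.03, 0.1, 0], [10, -1.45, 0.03, 0.1, 0]]

```text
t: 15.6
tcp_pos: [0.5902, 0.116, 0.0539]
tool_rot: [0.965, -0.264, 0.014, -0.003]
force: [6.7, -4.7, 21.4]
finger_gap: 0.25
gripper_force: 123.4
```

```bash
python3 st.py
```

```text
15.6 [0.5902 0.116  0.0539] 123.4 [ 6.7 -4.7 21.4] [-1.18 -1.36 -0.11]
wheel x 19.1 lat 3.1
ferrule rows [226. 238. 249.]
```

Emit:
drive_tool:
  motion:
    - [[10, -0.2, 0, 0, 0], [10, -0.4, 0, 0, 0], [10, -0.6, 0, 0, 0], [10, -0.8, 0, 0, 0], [10, -1.0, 0, 0, 0], [10, -1.2, 0, 0, 0], [10, -1.4, 0, 0, 0], [10, -1.6, 0, 0, 0]]

```text
t: 16.45
tcp_pos: [0.5437, 0.1425, 0.0514]
tool_rot: [0.965, -0.263, 0.009, -0.002]
force: [1.3, -1.5, 19.1]
finger_gap: 0.251
gripper_force: 123.4
```

```bash
python3 st.py
```

```text
16.45 [0.5437 0.1425 0.0514] 123.4 [ 1.3 -1.5 19.1] [-0.99 -1.14  0.  ]
wheel x -34.4 lat 2.2
ferrule rows [226. 239. 249.]
```

Emit:
drive_tool:
  motion:
    - [[10, -1.6, 0, -1.0, 0], [10, -1.6, 0, -2.2, 0], [10, -1.6, 0, -2.2, 0]]

```text
t: 16.8
tcp_pos: [0.4959, 0.1682, 0.1162]
tool_rot: [0.965, -0.263, 0.003, -0.002]
force: [1.3, 0.8, -3.5]
finger_gap: 0.252
gripper_force: 120.3
```

```bash
python3 - <<'E'
from w import *
s=manip.sense();print(s["tcp_pos"],s["force"])
go(516.5,286.8,80,21)
E
```

```text
[0.49590403 0.16818633 0.1162314 ] [ 1.32243821  0.80956367 -3.47033064]
go [-1.421 -3.75   1.217] yaw -6.436 |d|mm 126 phi -30.49
```

Emit:
drive_tool:
  motion:
    - [[10, -1.42, -3.75, 0, -6.44], [10, -1.42, -3.75, 0, -6.44], [10, -1.42, -3.75, 0, -6.44], [10, -1.42, -3.75, 0, -6.44], [10, -1.42, -3.75, 0, -6.44], [10, -1.42, -3.75, 0, -6.44], [10, -1.42, -3.75, 1.2, -6.44], [10, -1.42, -3.75, 1.2, -6.44], [10, -1.42, -3.75, 2.0, -6.44], [10, -1.42, -3.75, 2.0, -6.44]]

```text
t: 17.8
tcp_pos: [0.5135, 0.2845, 0.0498]
tool_rot: [0.983, 0.181, -0.003, 0.0]
force: [-1.2, 0.1, -3.0]
finger_gap: 0.252
gripper_force: 120.0
```

```bash
python3 - <<'E'
from w import *
manip.snapshot("wrist")
s=manip.sense();print(s["tcp_pos"],s["force"])
go(516.5,286.8,10,21)
E
```

```text
[0.51431665 0.28480149 0.05109764] [ 0.1299443   0.25766241 -3.59791089]
go [ 0.097 -0.036  1.37 ] yaw -0.014 |d|mm 41 phi 20.89
```

Emit:
drive_tool:
  motion:
    - [[10, 0.05, 0, 0.6, 0], [10, 0.05, 0, 0.8, 0], [10, 0.05, 0, 1.0, 0], [10, 0.05, 0, 1.15, 0], [10, 0.05, 0, 1.3, 0], [10, 0.05, 0, 1.37, 0], [10, 0.05, 0, 1.37, 0]]
  squeeze: 30

```text
t: 18.55
tcp_pos: [0.5188, 0.2865, 0.0121]
tool_rot: [0.983, 0.181, 0.002, -0.0]
force: [3.1, 2.4, 4.8]
finger_gap: 0.251
gripper_force: 121.1
```

Emit:
drive_tool:
  motion:
    - [[30, 0, 0, 0, 0], [45, 0, 0, 0, 0], [60, 0, 0, 0, 0], [60, 0, 0, 0, 0], [60, 0, 0, -1.0, 0], [60, 0, 0, -2.5, 0], [60, 0, 0, -4, 0], [60, 0, 0, -5.5, 0], [60, 0, 0, -5.5, 0]]

```text
t: 19.45
tcp_pos: [0.5208, 0.2874, 0.1824]
tool_rot: [0.983, 0.182, 0.007, -0.001]
force: [1.2, 0.5, 0.0]
finger_gap: 0.703
gripper_force: 0.0
```

```bash
python3 - <<'E'
from w import *
s=manip.sense();print(s["t"],s["tcp_pos"],s["force"])
T=manip.camera_model("top");im=manip.snapshot("top")[...,::-1].copy();cv2.imwrite("pics/t9.png",im)
a=cv2.imread("pics/top0.png"); 
def han(i):
    g=cv2.cvtColor(i,cv2.COLOR_BGR2HSV);o=(g[...,0]>3)&(g[...,0]<18)&(g[...,1]>150)&(g[...,2]>80);o[:150]=0;o[280:]=0;o[:,:175]=0;o[:,270:]=0
    return rects(T,o,.031,50,3000)
print(han(a),han(im))
go(480,30,220,-10)
E
```

```text
19.45 [0.52084854 0.28735913 0.18237429] [1.22810674 0.48688143 0.02248357]
[(array([230., 224.]), array([471.7, 268.3, 118.4,  27.5,  22.8]))] [(array([230., 224.]), array([473.4, 269.8, 118.5,  27.5,  22.9]))]
go [-4.254  7.528 -1.384] yaw 3.864 |d|mm 263 phi 20.91
```

```bash
python3 - <<'E'
from h import *
go(530,-5.2,137.5,59.38)
E
```

```text
go [-3.138  9.218  1.375] yaw -4.809 |d|mm 295 phi 20.91
```

Emit:
drive_tool:
  motion:
    - [[60, -3.2, 9.2, 0, -4.81], [60, -3.2, 9.2, 0, -4.81], [60, -3.2, 9.2, 0, -4.81], [60, -3.2, 9.2, 0, -4.81], [60, -3.2, 9.2, 0, -4.81], [60, -3.2, 9.2, 1.2, -4.81], [60, -3.2, 9.2, 1.38, -4.81], [60, -3.2, 9.2, 1.38, -4.81], [60, -3.2, 9.2, 1.38, -4.81], [60, -3.2, 9.2, 1.38, -4.81]]

```text
t: 20.5
tcp_pos: [0.5254, -0.0051, 0.1343]
tool_rot: [0.868, 0.496, -0.0, -0.0]
force: [-0.4, 0.4, -0.3]
finger_gap: 0.702
gripper_force: 0.0
```

```bash
python3 - <<'E'
from w import *
manip.snapshot("wrist")
m,im,H,S,V=shot("w9"); s=manip.sense();print(s["tcp_pos"])
A=cv2.cvtColor(cv2.imread("pics/w4.png"),cv2.COLOR_BGR2GRAY);B=cv2.cvtColor(im,cv2.COLOR_BGR2GRAY)
f=lambda g:np.float32(cv2.createCLAHE(4,(8,8)).apply(g))
A,B=f(A),f(B)
a=np.radians(-30.6);ex=np.array([np.cos(a),np.sin(a)]);ey=np.array([-ex[1],ex[0]]);c=np.array([577.5,27])
for y in(80,62,44,26):
    out=[]
    for i in range(1,7):
        u=proj(m,np.r_[(c+(18*i-63)*ex+y*ey)/1000,.051])[0].round().astype(int)
        x0,y0=u-11; p=B[y0:y0+22,x0:x0+22]; w=A[y0-10:y0+32,x0-10:x0+32]
        r=cv2.matchTemplate(w,p,cv2.TM_CCOEFF_NORMED); _,v,_,l=cv2.minMaxLoc(r); out.append((l[0]-10,l[1]-10,round(v,2)))
    print(y,u,out)
E
```

```text
[ 0.52579661 -0.00496945  0.13487976]
80 [421  33] [(-7, 4, 0.91), (-7, 4, 0.81), (-7, 4, 0.85), (-8, 5, 0.82), (-8, 4, 0.91), (-8, 5, 0.85)]
62 [419  61] [(-7, 5, 0.87), (-7, 5, 0.9), (-8, 5, 0.88), (-8, 5, 0.92), (-9, 5, 0.89), (-9, 5, 0.88)]
44 [416  87] [(-6, 4, 0.88), (-7, 4, 0.63), (-8, 4, 0.81), (-8, 4, 0.9), (-8, 4, 0.84), (-9, 4, 0.93)]
26 [414 112] [(-6, 3, 0.84), (-7, 3, 0.81), (-8, 3, 0.76), (-7, 3, 0.71), (-8, 3, 0.81), (-9, 3, 0.86)]
```

```bash
cat > cmp.py <<'E'
from w import *
m=manip.camera_model("wrist")
m4=dict(m); m4["origin"]=np.array(m["origin"])+np.array([.53002537,-.00520615,.137549])-np.array([.52579661,-.00496945,.13487976])
k=4
f=lambda n:cv2.resize(np.float32(cv2.createCLAHE(4,(8,8)).apply(cv2.imread(f"pics/{n}.png",0))),None,fx=k,fy=k,interpolation=cv2.INTER_CUBIC)
A,B=f("w4"),f("w9")
a=np.radians(-30.6);ex=np.array([np.cos(a),np.sin(a)]);ey=np.array([-ex[1],ex[0]]);c=np.array([577.5,27])
U=[];D=[];Y=[];G=[]
for y in(80,62,44,26):
    for i in range(1,7):
        P=np.r_[(c+(18*i-63)*ex+y*ey)/1000,.051]
        b=proj(m,P)[0]; p4=proj(m4,P)[0]; g=(proj(m4,P+[0,0,.004])[0]-p4)/4
        bi=np.int32((b+.5)*k); pi=np.int32((p4+.5)*k); h=10*k; s=8*k
        T=B[bi[1]-h:bi[1]+h,bi[0]-h:bi[0]+h]; W=A[max(0,pi[1]-h-s):pi[1]+h+s,pi[0]-h-s:pi[0]+h+s]
        off=max(0,pi[1]-h-s)-(pi[1]-h)
        _,v,_,l=cv2.minMaxLoc(cv2.matchTemplate(W,T,cv2.TM_CCOEFF_NORMED))
        U.append(p4);D.append(((l[0]-s)/k,(l[1]+off)/k,v));Y.append(y);G.append(g)
U,D,Y,G=map(np.array,(U,D,Y,G)); X=np.c_[U,np.ones(24)]; hm=Y<80
co=np.linalg.lstsq(X[hm],D[hm,:2],rcond=None)[0]; r=D[:,:2]-X@co
print("px/mm",G[:6].round(2).tolist())
for y in(80,62,44,26): print(y,"res",r[Y==y].round(2).tolist(),"cc",D[Y==y,2].round(2))
print("drop mm", ((r*G).sum(1)/(G*G).sum(1))[:6].round(1))
E
python3 cmp.py
```

```text
px/mm [[-0.13, -0.42], [-0.01, -0.41], [0.11, -0.41], [0.23, -0.41], [0.35, -0.41], [0.47, -0.41]]
80 res [[-0.05, -1.89], [0.22, -1.35], [0.98, -1.32], [0.75, -1.29], [1.01, -1.26], [1.28, -0.98]] cc [0.93 0.91 0.9  0.91 0.95 0.92]
62 res [[-0.12, -0.0], [0.39, -0.22], [-0.1, 0.06], [0.16, 0.09], [-0.08, -0.13], [-0.08, 0.15]] cc [0.95 0.94 0.94 0.96 0.94 0.94]
44 res [[0.06, 0.11], [0.06, 0.14], [-0.68, -0.08], [-0.18, -0.05], [0.07, -0.02], [0.32, 0.01]] cc [0.91 0.75 0.82 0.94 0.91 0.95]
26 res [[-0.0, -0.04], [0.24, -0.01], [-0.26, 0.02], [0.24, 0.05], [0.23, 0.08], [-0.27, -0.14]] cc [0.92 0.91 0.79 0.86 0.89 0.93]
drop mm [4.2 3.3 3.6 3.2 3.  2.6]
```

Emit:
drive_tool:
  motion:
    - [[60, 0.8, -1.0, 0.8, 0], [60, 0.8, -1.0, 1.6, 0], [60, 0.8, -1.0, 1.6, 0], [60, 0.8, -1.0, 1.6, 0], [60, 0.8, -1.0, 1.6, 0]]

```text
t: 21.1
tcp_pos: [0.5134, 0.0296, 0.0876]
tool_rot: [0.869, 0.495, 0.001, 0.001]
force: [-0.6, -0.2, -0.1]
finger_gap: 0.702
gripper_force: 0.0
```

```bash
cat > v.py <<'E'
from w import *
import sys,pickle
manip.snapshot("wrist");m,im,*_=shot(sys.argv[1]);pickle.dump(m,open(f"pics/{sys.argv[1]}.pkl","wb"));print(manip.sense()["tcp_pos"],m["origin"])
E
python3 v.py va
```

```text
[0.51331407 0.02933481 0.08762101] [0.5490344  0.09153969 0.23008003]
```

Emit:
drive_tool:
  motion:
    - [[60, 0, 1.3, 0, 0], [60, 0, 2.6, 0, 0], [60, 0, 4.0, 0, 0], [60, 0, 4.0, 0, 0], [60, 0, 4.0, 0, 0], [60, 0, 4.0, 0, 0]]

```text
t: 21.8
tcp_pos: [0.614, -0.0311, 0.0865]
tool_rot: [0.869, 0.495, -0.001, -0.001]
force: [-1.1, 0.7, 0.4]
finger_gap: 0.703
gripper_force: 0.0
```

```bash
python3 v.py vb; cat > par.py <<'E'
from w import *
import pickle
ma,mb=[pickle.load(open(f"pics/{n}.pkl","rb")) for n in("va","vb")]
ia,ib=[cv2.createCLAHE(4,(8,8)).apply(cv2.imread(f"pics/{n}.png",0)) for n in("va","vb")]
a=np.radians(-30.6);ex=np.array([np.cos(a),np.sin(a)]);ey=np.array([-ex[1],ex[0]]);c=np.array([577.5,27])
# rectify both to the plane z=51 mm, 6 px/mm, then match stopper patches
k=6
def rect(m,i):
    q=[(x,y) for x in(-80,80) for y in(0,110)]
    s=np.float32([proj(m,np.r_[(c+x*ex+y*ey)/1000,.051])[0] for x,y in q]); d=np.float32([((x+80)*k,(110-y)*k) for x,y in q])
    return np.float32(cv2.warpPerspective(i,cv2.getPerspectiveTransform(s,d),(160*k,110*k),flags=cv2.INTER_CUBIC))
A,B=rect(ma,ia),rect(mb,ib); h=int(8.5*k); s=8*k
X=[];D=[];C=[]
for y in(80,62,44,26):
    for i in range(1,7):
        u=np.int32([(18*i-63+80)*k,(110-y)*k])
        T=A[u[1]-h:u[1]+h,u[0]-h:u[0]+h];W=B[u[1]-h-s:u[1]+h+s,u[0]-h-s:u[0]+h+s]
        _,v,_,l=cv2.minMaxLoc(cv2.matchTemplate(W,T,cv2.TM_CCOEFF_NORMED)); D.append((np.array(l)-s)/k);C.append(v);X.append((18*i-63,y,1))
X,D,C=np.array(X),np.array(D),np.array(C); hm=(X[:,1]<80)&(C>.5)
co=np.linalg.lstsq(X[hm],D[hm],rcond=None)[0]; r=D-X@co
Z=ma["origin"][2]-.051; b=np.linalg.norm((mb["origin"]-ma["origin"])[:2])*1000
print("mm shift per mm height",b/Z/1000)
for j in range(4): print(X[6*j,1],"proud mm",(-r[6*j:6*j+6,0]*Z*1000/b).round(2),"y",r[6*j:6*j+6,1].round(2),"cc",C[6*j:6*j+6].round(2))
E
python3 par.py
```

```text
[ 0.6138777  -0.03067349  0.08646074] [0.65007683 0.03119315 0.22873698]
mm shift per mm height 0.6572003251984954
80 proud mm [-0.51 -0.25  5.58 -0.    0.25 -0.25] y [-0.06 -0.06 -4.23 -0.07 -0.24 -0.08] cc [0.54 0.32 0.34 0.47 0.43 0.49]
62 proud mm [-0.   -0.25  5.07  8.62 -0.25 -0.  ] y [ 0.11 -0.23 -2.4  -8.24 -0.08 -0.08] cc [0.54 0.37 0.27 0.29 0.46 0.52]
44 proud mm [-0.    8.37  8.37  8.12 -0.   -0.25] y [-0.06  7.77 -8.23 -8.24 -0.41 -0.08] cc [0.53 0.37 0.39 0.29 0.3  0.38]
26 proud mm [-0.   -0.    8.37 -0.25 -0.   -0.  ] y [-0.06 -0.06 -8.23  0.09 -0.08  0.08] cc [0.62 0.42 0.44 0.28 0.49 0.71]
```

```bash
sed -i 's/W=B\[u\[1\]-h-s:u\[1\]+h+s/W=B[u[1]-h-9:u[1]+h+9/; s/D.append((np.array(l)-s)\/k)/D.append((np.array(l)-[s,9])\/k)/; s/s=8\*k/s=5*k/; s/C>.5)/C>.4)/' par.py; python3 par.py; python3 - <<'E'
from h import *
m=manip.camera_model("wrist")
print(manip.sense()["t"])
E
```

```text
mm shift per mm height 0.6572003251984954
80 proud mm [-0.44 -0.18 -0.17  0.09  0.35 -0.15] y [-0.06 -0.06 -0.06 -0.06 -0.23 -0.06] cc [0.54 0.32 0.26 0.47 0.43 0.49]
62 proud mm [ 0.05 -0.19  5.14 -0.18 -0.17  0.09] y [ 0.12 -0.21 -1.72 -0.22 -0.05 -0.05] cc [0.54 0.37 0.26 0.28 0.46 0.52]
44 proud mm [ 0.04  0.05 -0.2  -0.19  0.07 -0.17] y [-0.04 -0.04 -0.04 -0.21 -0.37 -0.04] cc [0.53 0.35 0.34 0.19 0.3  0.38]
26 proud mm [ 0.03  0.04 -0.21 -0.2   0.06  0.07] y [-0.03 -0.03 -0.03  0.14 -0.03  0.13] cc [0.62 0.42 0.41 0.28 0.49 0.71]
21.9
```

Emit:
drive_tool:
  motion:
    - [[60, 0, 0, -1.5, 0], [60, 0, 0, -3, 0], [60, 0, 0, -4, 0], [60, 0, 0, -4, 0]]

```text
t: 22.3
tcp_pos: [0.6177, -0.0313, 0.2118]
tool_rot: [0.868, 0.496, 0.004, 0.003]
force: [0.9, -1.3, 0.7]
finger_gap: 0.702
gripper_force: 0.0
```

```bash
python3 -c "
from station import manip
print(manip.sign_off())"
```

```text
the job is handed in; nothing more can be done
None
```

The job is handed in (no verdict was returned): the strip is rolled down with all six stoppers measuring within about 0.5 mm of home (weak image match on stoppers 2 and 3), the roller is back on its mat, and two tins lie flat in the bay.

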